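# Feed one spacer and nudge it into the empty tray

## Robot

A 7-joint arm with a two-finger parallel gripper is mounted at the origin on the work surface. World frame = base frame: x ahead of the robot, y to its left, z up, the work surface at z = 0. Lengths are in m, angles in rad, forces in N, time in s.
With the tool pointing down it reaches from about 0.4 to 0.85 m from the base axis. Payload 10.4 kg.
Tool frame: the origin (TCP) lies between the finger pads; the fingertips stand ahead of it and the grasp point (between the pads) lies 5 mm behind it (manip.tip_extent is the z of the fingertips in the tool frame, in m); z points along the fingers, y is the line along which they close (so a half turn about z gives the same grasp; the last joint's range is limited). The gripper opens to 85 mm and grips with 20 to 120 N. Pads are 22 mm wide; open, the fingers measure 114 mm over their backs; the gripper's body (76 mm by 85 mm) begins 54 mm behind the grasp point. The pads swing forward as they close: fully open they stand 13 mm farther back than shut.
Start: joints at [-1.156, 0.332, -0.065, 1.46, 0.022, 1.35, -0.088], TCP at [0.265, 0.566, 0.245] pointing down, gripper open.
Joint ranges: [-2.6, 2.6], [-0.5, 2.12], [-1.47, 1.34], [0.16, 2.42], [-1.27, 4.41], [0.06, 2.06], [-2.6, 2.6]. Speed limits (rad/s): [2.22, 2.22, 2.79, 2.79, 3.14, 3.14, 3.14].

## Interface

Orientations are given as a unit quaternion [x, y, z, w].
In Python, from workcell import status, viewer, manip gives the robot as it stands.
- The arm moves only by the tool play_rows, never from a script. Its argument "plan" is one flat list of numbers, 7 for each row, row after row: the turn, a rotation vector about the tool's x, y, z in degrees, then the shift along the tool's x, y, z in m, then the opening, from 0 (shut) to 1 (fully open). In form: [ax, ay, az, dx, dy, dz, grip, ax, ay, az, dx, dy, dz, grip, ...]. A call has 1 to 20 rows; each row is the pose to reach, as a shift and turn from the pose commanded when the call began, along the tool's axes at that moment; what a row does not reach only later rows make up. A row lasts 1/8 s, in which the tool goes at most 62.5 mm and 10.7 degrees, less where a joint would pass 70% of its speed; a pose out of reach is approached as far as the arm can. A call with a gripper value outside its range is refused whole. The fingers move at their own pace and stop on an object; "squeeze" is the grip in N (left out, the last holds). Time passes only in rows, so rows that repeat a pose let the fingers close. It gives the time, the measured TCP pose, the force, the opening and the grip force at its end, in the units of the state.
- status.get_obs(): the state, without advancing time (a new reading comes with each control period).
- viewer.camera(name): name is "scene" or "top" or "wrist"; returns the picture (400x640x3 uint8, red, green, blue); there is no depth.
- viewer.camera_model(name): a dict with "fx", "fy", "cx", "cy" (pixels), "D" ([k1, k2, p1, p2, k3] as OpenCV has them; the pictures are not rectified), "R" (3x3) and "t" (3): a world point X has camera coordinates R X + t. Camera axes: x right, y down, z forward; pixel columns grow to the right and rows downward; lengths in m; the calibration is good to about 2 mm. A picture is of the moment at which its call begins: read the wrist's pose just before it. camera_model takes no time and is no camera call; for the wrist camera it gives the pose at the moment of the call.
- manip.hand_in(): hands the job in; it is judged then, once.
The state is a dict: "clock": time; "joint_pos": joint angles; "joint_velocities": joint speeds; "tau": joint torques, N m; "position": TCP position; "ee_rot": TCP orientation; "ft_force": force on the tool from outside, world axes, zero at the start; "torque": the same for the moment, N m; "grip_width": opening from 0.0 (shut) to 1.0 (fully open); "grasp_force": force on a finger pad.
Only numpy, scipy, OpenCV 4.12 (cv2) and the standard library are available. Lean on these libraries where they do the work, as an engineer would, in place of code of your own. Each camera call takes 0.05 s, during which the arm holds its last target. There are 200 camera calls.

## Task

Press the plunger of the spacer feeder fully down once and let it spring back up, so that a single wooden spacer comes out onto the ledge. Then, with the fingertips, push that spacer sideways along the ledge until it drops flat into the empty tray (not the tray that already holds four). Pinch and lift nothing, and leave the other spacers in the feeder and everything else on the bench where it is.

Things in the scene. Friction and masses are not known exactly. Their poses are not given: they have to be found in the camera images.
- feeder: Spacer feeder, fixed to the bench. Origin on the bench under the magazine's centre; x points from the ledge to the plunger, y left along the ledge, z up. Grey base x -94 to +102 mm, y -60 to +60 mm, flat top 22 mm above the bench. Behind the magazine a housing (x 28 to 84 mm, 62 mm high) carries the plunger. Each full press pushes out the lowest spacer only, straight to -x.
- magazine_top (a point): Centre of the open top of the upright aluminium magazine, 56 x 56 mm outside, top 72 mm above the bench, front face at feeder x = -28 mm with a slot at its foot for one spacer. A steel slide pushes the lowest spacer out as the plunger goes down; when the plunger is back up the next spacer drops to the bottom.
- ledge (a point): Where the middle of the underside of the pushed-out spacer comes to lie, within a few mm (feeder x = -57, y = 0, z = 22 mm). The ledge is the bare base in front of the magazine, feeder x -88 to -28 mm, with a front lip 6 mm high (x -94 to -88 mm), open at both ends (y = +60 and -60 mm).
- plunger (a joint): How far the plunger is pressed, in m: 0 is up, 0.029 is fully down. Sprung: about 3 N to start, 8 N fully down, plus a little rubbing; it springs back up by itself.
- plunger_top (a point): Centre of the top face of the plunger's black round head, 40 mm across and 12 mm thick; 104 mm above the bench when up, 62 mm behind the magazine's centre (feeder x = +62 mm). It is pressed straight down.
- spacer1: The lowest spacer in the magazine, the one that is to come out: hardwood block 40 x 40 x 16 mm, about 20 g, lying flat. Origin at the centre of its underside, z up through its thickness. On the ledge its top is 38 mm above the bench.
- spacer2: Second spacer in the magazine, same as the first, lying on it. It stays in the magazine and drops to the bottom of it.
- spacer3: Third spacer, the top one in the magazine; it stays in the magazine.
- tray: The empty plywood tray, fixed at the left or right end of the ledge (it varies), 3 to 8 mm from it, turned as the feeder. 110 x 110 mm outside, walls 5 mm, rim 20 mm above the bench (2 mm below the ledge), inner floor 15 mm above the bench. Origin at the centre of its underside. A spacer pushed off the ledge passes over the rim and drops in, its top then at 31 mm.
- full_tray: The same tray at the other end of the ledge, filled with four spacers that reach 31 mm above the bench; fixed. Origin at the centre of its underside.
- glue: White glue bottle, 52 mm across, 130 mm tall, standing behind a tray, beside the feeder. Bystander.
- jar: Amber jar, 60 mm across, 60 mm tall, standing behind the other tray. Bystander.
- screwdriver: Screwdriver lying on the bench in front of the feeder, towards the robot. Bystander.
- brush: Paint brush lying beyond the right-hand tray. Bystander.
- offcut: Pale wood offcut 50 x 110 x 30 mm behind the feeder. Bystander.
- clamp: Small steel bar clamp with a wooden handle, lying beyond the left-hand tray, about 20 mm high. Bystander.
- mug: Blue mug, 80 mm across, 90 mm tall, standing at the front right, towards the robot. Bystander.
There are look-alikes about, which are no part of the job. What is shaped like the feeder but purple is not meant.

How it is judged:
On the way, in this order (a step that is already met when the one before it is completed fails the run):
1. the plunger is pressed fully down (value of joint plunger above 0.0265 m), for 0.05 s.
2. the plunger is back up and one spacer lies flat on the ledge, clear of the magazine (value of joint plunger below 0.005 m and x of spacer1 in the frame of feeder below -0.046 m and z of spacer1 in the frame of feeder above 0.018 m and angle between spacer1's own z axis and vertical below 0.1 rad and y of spacer1 in the frame of feeder between -0.035 and 0.035 m), for 0.1 s.
At the end, for the whole second after the job is handed in: The first spacer lies at rest and flat (within 0.06 rad) on the empty tray's floor (within 2 mm), within 34 mm of the tray's centre along each side; the plunger is up (within 4 mm); the other two spacers have dropped to the magazine's bottom, within 8 mm of its centre line (x of spacer1 in the frame of tray between -0.034 and 0.034 m and y of spacer1 in the frame of tray between -0.034 and 0.034 m and z of spacer1 in the frame of tray below 0.017 m and angle between spacer1's own z axis and vertical below 0.06 rad and linear speed of spacer1 below 0.02 m/s and angular speed of spacer1 below 0.3 rad/s and value of joint plunger below 0.004 m and horizontal distance between each of spacer2, spacer3 and feeder below 0.008 m and z of spacer2 in the frame of feeder below 0.027 m and z of spacer3 in the frame of feeder below 0.043 m); the robot touches nothing.
It fails at once if the spacer is lifted (its underside more than 12 mm above the ledge) (height (world z) of spacer1 above 0.034 m).
It fails at once if a second spacer leaves the magazine, or one is taken out of it (distance of any of spacer2, spacer3 from where it was at the start of the episode above 0.03 m).
It fails at once if a bystander is moved by more than 25 mm or knocked over (distance of any of glue, screwdriver, brush, jar, offcut, clamp, mug from where it was at the start of the episode above 0.025 m).
It also fails if it takes over 45 s, if anything falls off the work surface, if the arm or the gripper's body presses on something with over 40 N, if the wrist force passes 120 N, or if a joint passes its speed limit or range.

## Working session

There is one attempt and no reset: what is moved stays moved. The work goes in short steps, Python scripts to look and compute and a tool call to move; the robot and the scene stay as the last step left them, time stands still between calls to the robot, and variables do not carry over. Pictures are saved under pics/ and viewed, at most 10 in all, crops included, and the job is handed in when it is done.

Besides the shell and the picture viewer there is one more tool, called after ">>>" by a JSON object that holds its "api" and its "payload", one argument or row to a line. play_rows: Moves the arm, as the interface text tells. Its arguments: {"type":"object","properties":{"plan":{"type":"array","items":{"type":"number"}},"squeeze":{"type":"number"}},"required":["plan"]}

```bash
mkdir -p pics; python3 - <<'E'
from workcell import status, viewer, manip
import cv2
o=status.get_obs(); print(o['clock'],o['position'],o['ee_rot'],o['grip_width'],manip.tip_extent)
for n in("scene","top"):
    cv2.imwrite(f"pics/{n}0.png",viewer.camera(n)[:,:,::-1]); 
    m=viewer.camera_model(n); print(n,m)
E
```

```text
0.0 [0.26481764 0.56571785 0.24449211] [ 2.17161943e-01  9.76135311e-01 -7.27008117e-04 -1.29299446e-04] 1.0015561347275035 0.014
scene {'fx': 411.63278575197097, 'fy': 411.63278575197097, 'cx': 318.9966749534612, 'cy': 199.46795694534865, 'D': array([-0.05498006,  0.        ,  0.        ,  0.        ,  0.        ]), 'R': array([[ 3.50574341e-01,  9.36534844e-01,  3.42072255e-04],
       [ 7.66722038e-01, -2.86798301e-01, -5.74355335e-01],
       [-5.37805678e-01,  2.01616517e-01, -8.18606030e-01]]), 't': array([-0.20566047, -0.36230781,  1.49569895])}
top {'fx': 377.01949235755933, 'fy': 377.01949235755933, 'cx': 319.3850480053079, 'cy': 201.71655891007566, 'D': array([0.02079262, 0.        , 0.        , 0.        , 0.        ]), 'R': array([[-0.02050737, -0.99978482,  0.0031257 ],
       [-0.97577845,  0.0193337 , -0.2179051 ],
       [ 0.21779778, -0.00751865, -0.97596496]]), 't': array([0.01348899, 0.57009944, 0.84949371])}
```

View pics/top0.png

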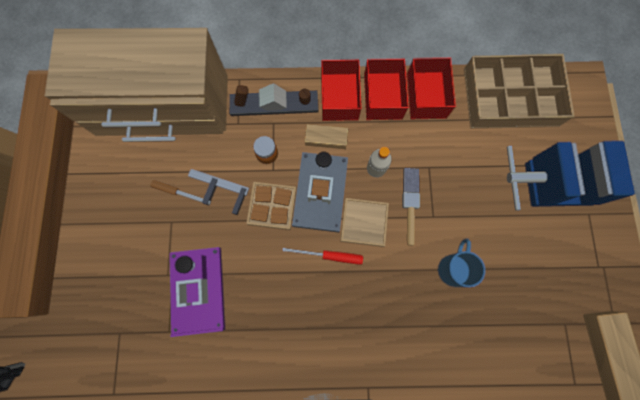

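View pics/scene0.png

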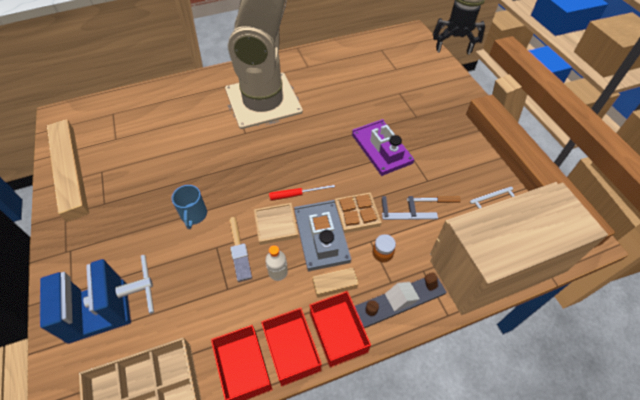

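The top view shows the grey feeder around (320,190) with its plunger at (323,160). The empty tray is on the right at (365,222), and the full tray is on the left at (271,205). I'll enlarge the area to read it precisely.

```bash
python3 - <<'E'
import cv2
a=cv2.imread("pics/top0.png")[135:255,240:400]
cv2.imwrite("pics/topc.png",cv2.resize(a,None,fx=5,fy=5,interpolation=cv2.INTER_CUBIC))
E
```

```text
(no output)
```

View pics/topc.png

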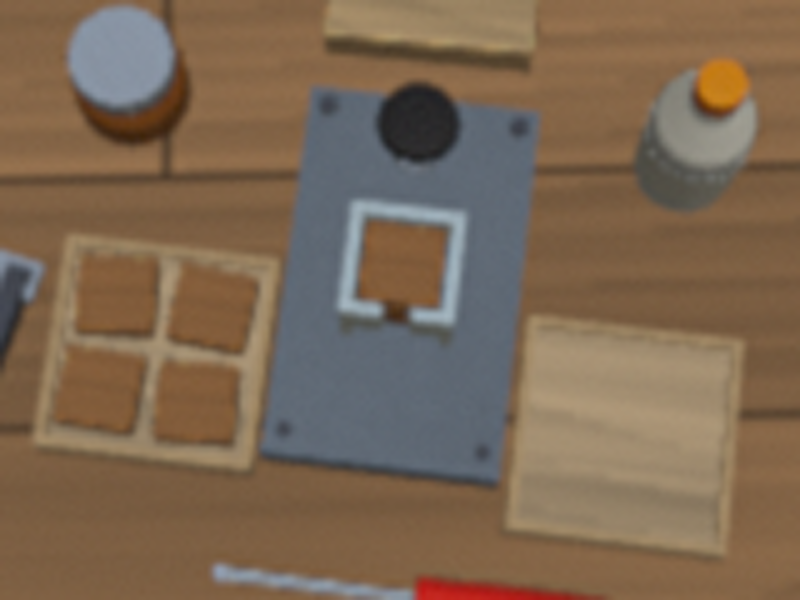

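The crop gives me these corners:
- **Base:** (312,88), (539,113).
- **Magazine rim:** (351,200), (468,211), (455,327), (338,312).
- **Plunger centre:** (419,122).
- **Tray corners:** (528,315), (744,340), (723,556), (505,531).

Next I'll fit the poses.

```bash
cat > h.py <<'E'
from workcell import status, viewer, manip
import numpy as np, cv2
from scipy.optimize import least_squares
from scipy.spatial.transform import Rotation as Ro
def proj(m,X):
    K=np.array([[m['fx'],0,m['cx']],[0,m['fy'],m['cy']],[0,0,1]])
    return cv2.projectPoints(np.array(X,float).reshape(-1,1,3),cv2.Rodrigues(m['R'])[0],m['t'],K,m['D'])[0][:,0]
def F(p,P):  # feeder pose (x,y,yaw) -> world
    P=np.atleast_2d(np.array(P,float)); c,s=np.cos(p[2]),np.sin(p[2])
    return np.c_[p[0]+c*P[:,0]-s*P[:,1],p[1]+s*P[:,0]+c*P[:,1],P[:,2]]
def rel(target):  # shift in tool axes to a world point
    o=status.get_obs(); return Ro.from_quat(o['ee_rot']).inv().apply(np.array(target)-o['position'])
E
python3 - <<'E'
from h import *
m=viewer.camera_model("top")
pts=[(102,60,22,312,88),(102,-60,22,539,113),(28,28,72,351,200),(28,-28,72,468,211),(-28,-28,72,455,327),(-28,28,72,338,312),(62,0,104,419,122)]
a=np.array(pts,float); P=a[:,:3]/1000; uv=a[:,3:]/5+[240,135]-.4
tr=np.array([(528,315),(744,340),(723,556),(505,531)])/5+[240,135]-.4
def tray(q): return np.array([(q[3]+i*.055,q[4]+j*.055,.02) for i,j in((1,1),(1,-1),(-1,-1),(-1,1))])
f=lambda q:np.r_[(proj(m,F(q[:3],P))-uv).ravel(),(proj(m,F(q[:3],tray(q)))-tr).ravel()]
r=least_squares(f,[.6,0,0,-.03,-.12]); q=r.x
print(q,np.degrees(q[2])); print(r.fun.reshape(-1,2).round(1))
for n,p in dict(pl=(.062,0,.104),mag=(0,0,.072),ledge=(-.057,0,.038),tray=(q[3],q[4],.015)).items(): print(n,F(q,p)[0].round(4))
print(Ro.from_quat(status.get_obs()['ee_rot']).as_matrix().round(3))
# check on scene cam
s=viewer.camera_model("scene"); print(proj(s,F(q,[(.062,0,.104),(0,0,.072),(q[3],q[4],.015),(-.094,-.06,.028)])).round(0))
E
```

```text
[ 0.60403457 -0.00063057 -0.13899481 -0.06108743 -0.11957852] -7.963815719130153
[[-0.2 -0.3]
 [ 0.2 -0.1]
 [ 0.3  0.2]
 [-0.2  0.7]
 [-0.2 -0.2]
 [ 0.   0.1]
 [-0.1 -0.4]
 [-0.2  0.1]
 [-0.2  0.1]
 [ 0.5  0.1]
 [-0.2 -0.2]]
pl [ 0.6654 -0.0092  0.104 ]
mag [ 6.04e-01 -6.00e-04  7.20e-02]
ledge [0.5476 0.0073 0.038 ]
tray [ 0.527  -0.1106  0.015 ]
[[-0.906  0.424 -0.001]
 [ 0.424  0.906 -0.001]
 [-0.    -0.001 -1.   ]]
[[326. 235.]
 [321. 222.]
 [276. 222.]
 [294. 207.]]
```

The fit residuals are under 1 px, and the 4.6 mm gap between ledge and tray agrees with the 3–8 mm given. The next move shuts the fingers, goes above the plunger and turns 73° so that the finger line lies along feeder x.

>>> {"api": "play_rows", "payload": {
  "plan": [10,0,0,0,0,0,1]
}}

```text
clock: 0.22
position: [0.2642, 0.5639, 0.2459]
ee_rot: [0.216, 0.972, -0.087, -0.019]
ft_force: [0.1, 0.5, 0.9]
grip_width: 0.999
grasp_force: 0.0
```

That wasn't the move I described: I sent a single row with a 10° tilt about tool x. It happened in free space and touched nothing. I'll undo it before going on.

>>> {"api": "play_rows", "payload": {
  "plan": [-10,0,0,0,0,0,0,-10,0,0,0,0,0,0,-10,0,0,0,0,0,0]
}}

```text
clock: 0.6
position: [0.2651, 0.5663, 0.2478]
ee_rot: [0.217, 0.976, 0.001, 0.0]
ft_force: [0.6, 0.5, 1.0]
grip_width: 0.377
grasp_force: 0.0
```

Tool vertical again. Now the transfer to above the plunger.

>>> {"api": "play_rows", "payload": {
  "plan": [0,0,10,-0.05,-0.029,0.007,0,0,0,20,-0.1,-0.058,0.014,0,0,0,30,-0.15,-0.087,0.021,0,0,0,40,-0.2,-0.116,0.028,0,0,0,50,-0.25,-0.145,0.035,0,0,0,60,-0.3,-0.173,0.042,0,0,0,66,-0.35,-0.202,0.049,0,0,0,70,-0.4,-0.231,0.056,0,0,0,73,-0.45,-0.26,0.063,0,0,0,73,-0.5,-0.289,0.07,0,0,0,73,-0.55,-0.318,0.077,0,0,0,73,-0.607,-0.351,0.085,0,0,0,73,-0.607,-0.351,0.085,0,0,0,73,-0.607,-0.351,0.085,0,0,0,73,-0.607,-0.351,0.085,0]
}}

```text
clock: 2.48
position: [0.6661, -0.007, 0.1618]
ee_rot: [0.754, 0.656, 0.001, -0.0]
ft_force: [-0.0, 0.4, -0.6]
grip_width: -0.003
grasp_force: 0.0
```

```bash
python3 - <<'E'
from h import *
o=status.get_obs(); print(o['clock'],o['position'],o['ft_force'],o['joint_pos'],manip.tip_extent)
print(Ro.from_quat(o['ee_rot']).as_matrix().round(3)); print(rel([.6654,-.0092,.124]))
a=viewer.camera("top")[120:240,260:400]
w=viewer.camera("wrist")
a=cv2.resize(a,None,fx=4,fy=4,interpolation=cv2.INTER_CUBIC)[:400,:]
cv2.imwrite("pics/p1.png",cv2.vconcat([cv2.resize(a,(560,400))[:,:,::-1][:300],cv2.resize(w,(560,300))[:,:,::-1]]))
E
```

```text
2.475 [ 0.66605561 -0.00698197  0.16176368] [-0.04964469  0.35853735 -0.59040989] [-0.37464757  0.49688558  0.43897629  1.46869425 -0.21908467  1.22276921
 -0.04633123] 0.014
[[ 0.138  0.99   0.002]
 [ 0.99  -0.138  0.002]
 [ 0.002  0.001 -1.   ]]
[-0.00236012 -0.00039565  0.03775869]
```

View pics/p1.png

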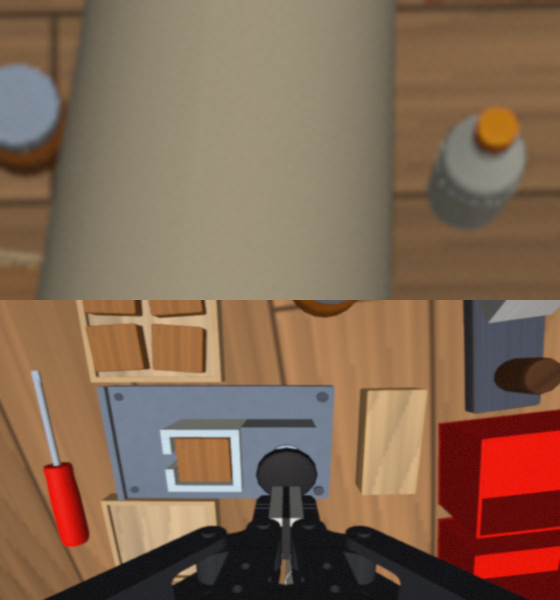

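The wrist picture shows the shut fingertips over the plunger head at about (287,475). The arm hides the feeder in the top view. Next I'll press down.

>>> {"api": "play_rows", "payload": {
  "plan": [0,0,0,-0.002,0,0.02,0,0,0,0,-0.002,0,0.036,0,0,0,0,-0.002,0,0.046,0,0,0,0,-0.002,0,0.052,0,0,0,0,-0.002,0,0.058,0,0,0,0,-0.002,0,0.064,0,0,0,0,-0.002,0,0.069,0,0,0,0,-0.002,0,0.0715,0,0,0,0,-0.002,0,0.0715,0,0,0,0,-0.002,0,0.0715,0]
}}

```text
clock: 3.82
position: [0.6651, -0.011, 0.0892]
ee_rot: [0.755, 0.655, -0.0, -0.001]
ft_force: [-7.0, 0.0, 10.2]
grip_width: -0.002
grasp_force: 5.3
```

The tip is at z = 0.0752 with 10 N, so the plunger is practically at its stop. I'll push 1.5 mm further to be sure, then raise.

>>> {"api": "play_rows", "payload": {
  "plan": [0,0,0,0,0,0.0015,0,0,0,0,0,0,0.0015,0]
}}

```text
clock: 4.08
position: [0.6652, -0.011, 0.0891]
ee_rot: [0.755, 0.655, 0.0, -0.001]
ft_force: [-12.5, 0.8, 21.7]
grip_width: 0.001
grasp_force: 11.0
```

>>> {"api": "play_rows", "payload": {
  "plan": [0,0,0,0,0,-0.005,0,0,0,0,0,0,-0.012,0,0,0,0,0,0,-0.02,0,0,0,0,0,0,-0.03,0,0,0,0,0,0,-0.05,0,0,0,0,0,0,-0.075,0,0,0,0,0,0,-0.075,0,0,0,0,0,0,-0.075,0]
}}

```text
clock: 5.08
position: [0.6656, -0.0111, 0.1623]
ee_rot: [0.755, 0.656, 0.0, -0.0]
ft_force: [0.3, -0.5, 0.2]
grip_width: -0.001
grasp_force: 0.0
```

```bash
python3 - <<'E'
from h import *
o=status.get_obs(); print(o['clock'],o['position'],o['ft_force'])
w=viewer.camera("wrist"); m=viewer.camera_model("wrist")
q=[ 0.60403,-0.00063,-0.13899]
print(proj(m,F(q,[(-.057,0,.038),(-.077,.02,.038),(-.037,.02,.038),(-.077,-.02,.038),(0,0,.072)])).round(0))
cv2.imwrite("pics/p2.png",w[:,:,::-1])
E
```

```text
5.075 [ 0.66559889 -0.01107052  0.16230219] [ 0.34084165 -0.49613922  0.22228157]
[[165. 195.]
 [134. 169.]
 [189. 168.]
 [142. 221.]
 [231. 210.]]
```

View pics/p2.png

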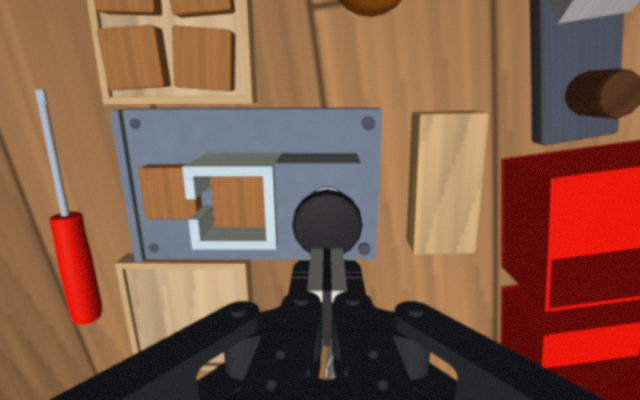

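The wrist picture shows the spacer out on the ledge at (168,192), with the predicted position at (165,195). The plunger is back up at (327,222) and a spacer is still in the magazine. I'll turn the tool 90° so the finger linkage stays clear of the magazine, and go in on the left side of the spacer.

```bash
python3 - <<'E'
from h import *
q=[ 0.60403,-0.00063,-0.13899]
for p in [(-.056,.046,.11),(-.056,.046,.042)]: print(F(q,p)[0].round(4), rel(F(q,p)[0]).round(4))
E
```

```text
[0.5549 0.0527 0.11  ] [ 0.0476 -0.1182  0.0519]
[0.5549 0.0527 0.042 ] [ 0.0476 -0.1181  0.1199]
```

>>> {"api": "play_rows", "payload": {
  "plan": [0,0,10,0.01,-0.02,0,0,0,0,20,0.02,-0.045,0,0,0,0,30,0.03,-0.07,0,0,0,0,40,0.04,-0.095,0,0,0,0,50,0.048,-0.118,0,0,0,0,60,0.048,-0.118,0.01,0,0,0,70,0.048,-0.118,0.02,0,0,0,80,0.048,-0.118,0.03,0,0,0,90,0.048,-0.118,0.04,0,0,0,90,0.048,-0.118,0.05,0,0,0,90,0.048,-0.118,0.05,0,0,0,90,0.048,-0.118,0.05,0]
}}

```text
clock: 6.62
position: [0.5557, 0.0529, 0.1125]
ee_rot: [0.998, -0.069, 0.0, -0.0]
ft_force: [0.3, -0.5, 0.5]
grip_width: 0.002
grasp_force: 0.0
```

```bash
python3 - <<'E'
from h import *
q=[ 0.60403,-0.00063,-0.13899]
o=status.get_obs(); print(o['position'],o['ft_force'],o['joint_pos'][6])
print(Ro.from_quat(o['ee_rot']).as_matrix().round(3))
w=viewer.camera("wrist"); m=viewer.camera_model("wrist")
for p in [(-.056,.046,.042),(-.056,-.072,.042)]: print(rel(F(q,p)[0]).round(4))
print(proj(m,F(q,[(-.056,.046,.022),(-.055,0,.038)])).round(0))
cv2.imwrite("pics/p3.png",w[:,:,::-1])
E
```

```text
[0.55567578 0.0528937  0.11248481] [ 0.30720523 -0.45066091  0.49976744] -1.6767253510885578
[[ 0.99  -0.139  0.   ]
 [-0.139 -0.99   0.   ]
 [ 0.    -0.    -1.   ]]
[-0.0008  0.0004  0.0706]
[-0.0008  0.1184  0.0706]
[[328. 211.]
 [405. 218.]]
```

View pics/p3.png

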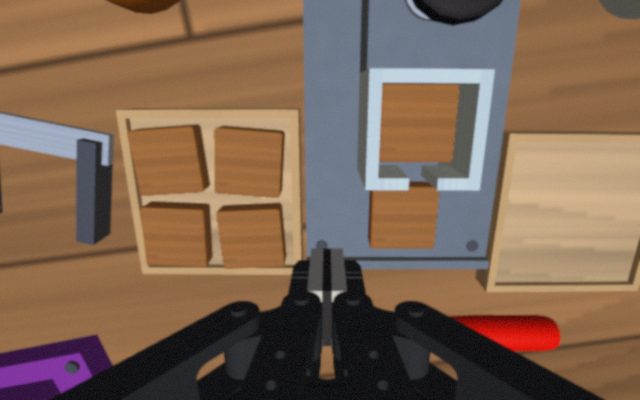

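The spacer is at (403,217), as predicted. The fingers will land about 26 mm to its left, on bare ledge. I'll descend there.

>>> {"api": "play_rows", "payload": {
  "plan": [0,0,0,-0.001,0,0.02,0,0,0,0,-0.001,0,0.04,0,0,0,0,-0.001,0,0.055,0,0,0,0,-0.001,0,0.065,0,0,0,0,-0.001,0,0.07,0,0,0,0,-0.001,0,0.07,0,0,0,0,-0.001,0,0.07,0]
}}

```text
clock: 7.55
position: [0.5549, 0.0531, 0.0428]
ee_rot: [0.998, -0.07, 0.0, -0.0]
ft_force: [1.0, 0.4, 0.0]
grip_width: -0.001
grasp_force: 0.0
```

No contact and the tip is at 29 mm. Now the steady push to the right.

>>> {"api": "play_rows", "payload": {
  "plan": [0,0,0,0,0.006,0,0,0,0,0,0,0.012,0,0,0,0,0,0,0.018,0,0,0,0,0,0,0.024,0,0,0,0,0,0,0.03,0,0,0,0,0,0,0.036,0,0,0,0,0,0,0.042,0,0,0,0,0,0,0.048,0,0,0,0,0,0,0.054,0,0,0,0,0,0,0.06,0,0,0,0,0,0,0.066,0,0,0,0,0,0,0.072,0,0,0,0,0,0,0.078,0,0,0,0,0,0,0.084,0,0,0,0,0,0,0.09,0,0,0,0,0,0,0.09,0,0]
}}

```text
clock: 9.55
position: [0.5414, -0.037, 0.0421]
ee_rot: [0.997, -0.071, -0.0, 0.0]
ft_force: [-1.1, 0.0, -0.4]
grip_width: 0.002
grasp_force: 0.0
```

```bash
python3 - <<'E'
from h import *
o=status.get_obs(); print(o['position'],o['ft_force'])
w=viewer.camera("wrist"); cv2.imwrite("pics/p4.png",w[:,:,::-1])
E
```

```text
[ 0.54143851 -0.036999    0.04205165] [-1.06996374  0.00934634 -0.35997786]
```

View pics/p4.png

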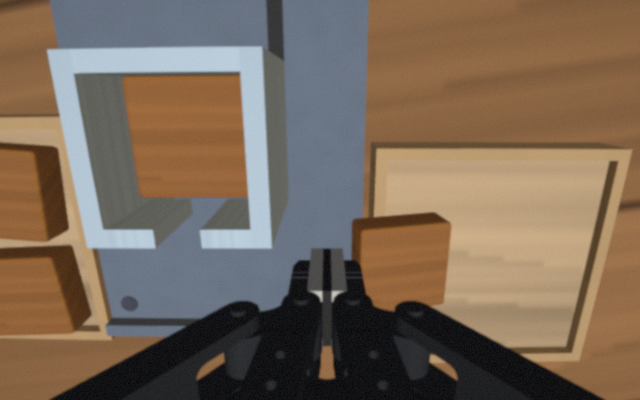

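The spacer at (402,262) has crossed the gap and now overhangs the tray, nearly square. I'll push another 36 mm, then back off and rise.

>>> {"api": "play_rows", "payload": {
  "plan": [0,0,0,0,0.006,0,0,0,0,0,0,0.012,0,0,0,0,0,0,0.018,0,0,0,0,0,0,0.024,0,0,0,0,0,0,0.03,0,0,0,0,0,0,0.036,0,0,0,0,0,0,0.036,0,0,0,0,0,0,0.036,0,0,0,0,0,0,0.03,0,0,0,0,0,0,0.022,0,0,0,0,0,0,0.022,-0.02,0,0,0,0,0,0.022,-0.05,0,0,0,0,0,0.022,-0.1,0,0,0,0,0,0.022,-0.12,0,0,0,0,0,0.022,-0.12,0,0,0,0,0,0.022,-0.12,0]
}}

```text
clock: 11.6
position: [0.5385, -0.0577, 0.1622]
ee_rot: [0.998, -0.07, -0.0, -0.0]
ft_force: [0.3, -0.5, 0.3]
grip_width: 0.003
grasp_force: 0.0
```

```bash
python3 - <<'E'
from h import *
o=status.get_obs(); print(o['clock'],o['position'],o['ft_force'])
w=viewer.camera("wrist"); m=viewer.camera_model("wrist"); q=[ 0.60403,-0.00063,-0.13899]
print(proj(m,F(q,[(-.061,-.1196,.031),(.062,0,.104)])).round(0))
cv2.imwrite("pics/p5.png",w[:,:,::-1])
E
```

```text
11.6 [ 0.53848714 -0.05767067  0.16222776] [ 0.25359199 -0.49793298  0.33751863]
[[400. 197.]
 [185. -12.]]
```

View pics/p5.png

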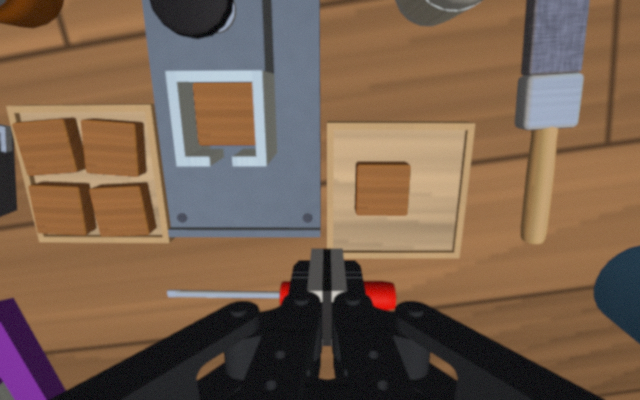

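The spacer lies flat in the tray at (382,188), about 13 mm from the tray's centre at (400,197). The magazine still holds its spacers and the gripper is clear, so I'll hand in.

```bash
python3 -c "
from workcell import manip
print(manip.hand_in())"
```

```text
the job is handed in; nothing more can be done
None
```

I pressed the plunger fully once and pushed the spacer along the ledge. It dropped flat into the empty right-hand tray, and I handed the job in at about 12 s; hand-in gave no verdict. One stray 10° tilt, sent by mistake at the start in free space, was undone at once and touched nothing.

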